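# Register a badge carrier in the corner of the locating board

### The job

Without gripping or lifting it, push the grey badge carrier plate along the white board with the fingertips until its long side is flush against the metal rail and its short side is up against the raised end stop, so that it sits square in that corner, then move clear. The stop may be at either end of the rail; the flat blanking plate at the other end is not a stop. Keep the plate flat on the board and leave the jar, cup, flask and scale where they stand.

Things in the scene. Friction and masses are not known exactly. Their poses are not given: they have to be found in the camera images.
- carrier: Loose grey plate, 90 mm (its x) by 110 mm (its y) by 16 mm high, vertical sides, 0.25 to 0.5 kg, slides on the board; 4 rows of 5 small white round badges stand 2 mm proud of its top. Origin: centre of its underside; z up. It starts turned up to 0.35 rad from the board's axes, its centre 105 to 130 mm before the rail face. Its +x side (110 mm long) goes to the rail.
- board: Fixed white board, 350 (x) by 460 (y) by 6 mm, with an aluminium rail. Origin: on the table, 6 mm below the board's top, under the middle of the rail's working face: that face is the plane x = 0 and looks to -x, towards the robot. Rail: 420 mm along y, x = 0 to 20 mm, 24 mm above the board's top. Board: x = -240 to 110 mm, y = -230 to 230 mm. z up; yaw varies.
- stop: Fixed raised aluminium end stop, a block 50 (x) by 30 (y) by 24 mm high on the board just before the rail, 180 mm left (+y of the board) or right (-y) of the rail's middle. Origin: centre of its underside, on the board's top; axes parallel to the board's. Its stopping face, 15 mm from the origin, looks to the rail's middle.
- blank: Fixed aluminium blanking plate, 50 by 30 mm and only 1 mm thick, flat on the board at the end without the stop; it can be slid over. Origin: centre of its underside.
- jar: Bystander: loose closed glass jar, 44 mm diameter, 60 mm high, on the board behind the rail. Origin: centre of its underside.
- cup: Bystander: loose empty white plastic cup, 60 mm rim diameter, 60 mm high, on the board behind the rail. Origin: centre of its underside.
- flask: Bystander: loose metal flask with red cap, 68 mm diameter, 190 mm high, on the table to the right of the board. Origin: centre of its underside.
- scale: Bystander: loose low bench scale, 200 mm (x) by 150 mm (y) by 28 mm high with a round steel pan, on the table to the left of the board. Origin: centre of its underside.
There are look-alikes about, which are no part of the job. Of the things like the carrier, leave any that is orange; of the rest the larger one is meant.

How it is judged (in metres and radians):
At the end, for the whole second after the job is handed in: The carrier lies flat and at rest on the board, square to the rail within 2 degrees (0.035 rad), its centre within 3 mm of where it would be touching the rail (45 mm before the rail face) and within 3 mm of touching the inner face of the stop (70 mm from the stop's centre), released (x of carrier in the frame of board between -0.048 and -0.042 m and y of carrier in the frame of stop between -0.073 and 0.073 m and y of carrier in the frame of board between -0.125 and 0.125 m and angle between the x axis of carrier and the x axis of board, either way round below 0.035 rad and z of carrier in the frame of board below 0.008 m and angle between carrier's own z axis and vertical below 0.03 rad and linear speed of carrier below 0.01 m/s and contact force between the fingers and carrier below 0.1 N).
It fails at once if the carrier is lifted off the board (z of carrier in the frame of board above 0.014 m).
It fails at once if the carrier is tipped (angle between carrier's own z axis and vertical above 0.12 rad).
It fails at once if the jar, cup, flask or scale is disturbed (moved over 15 mm or tipped) (distance of any of jar, cup, flask, scale from where it was at the start of the episode above 0.015 m or angle between any of jar, cup, flask, scale's own z axis and vertical above 0.2 rad).
It also fails if it takes over 64 s, if anything falls off the work surface, if the arm or the gripper's body presses on something with over 40 N, if the wrist force passes 120 N, or if a joint passes its speed limit or range.

### The arm

A 7-joint arm with a two-finger parallel gripper is mounted at the origin on the work surface. World frame = base frame: x ahead of the robot, y to its left, z up, the work surface at z = 0. Lengths are in mm, angles in rad, forces in N, time in s.
With the tool pointing down it reaches from about 425 to 875 mm from the base axis. Payload 9.9 kg.
Tool frame: the origin (TCP) lies on the centre line of the jaws, within the pads' length; the fingertips stand 8 mm ahead of it and the grasp point (between the pads) lies 11 mm behind it; z points along the fingers, y is the line along which they close (so a half turn about z gives the same grasp; the last joint's range is limited). The gripper opens to 85 mm and grips with 20 to 120 N. Pads are 22 mm wide; open, the fingers measure 114 mm over their backs; the gripper's body (76 mm by 85 mm) begins 54 mm behind the grasp point. The pads swing forward as they close: fully open they stand 13 mm farther back than shut.
Start: joints at [-1.419, 0.576, 0.025, 1.437, -0.015, 1.129, -0.057], TCP at [157.686, 656.326, 217.189] pointing down, gripper open.
Joint ranges: [-2.76, 2.76], [-0.34, 2.15], [-1.52, 1.57], [0.19, 2.46], [-1.09, 4.23], [0.17, 1.99], [-2.82, 2.82]. Speed limits (rad/s): [2.22, 2.22, 3.01, 3.01, 3.14, 3.14, 3.14].

### API

Orientations are given as a 3x3 rotation matrix whose columns are the frame's x, y, z axes.
In Python, from station import monitor, eyes, robot gives the robot as it stands.
- The arm moves only by the tool arm_command, never from a script. Its argument "moves" is text: rows parted by semicolons, each of 5 numbers parted by spaces: the shift along the tool's x, y, z in units of 50 mm (1.0 is 50 mm), then the turn about the tool's z in units of 8 degrees (1.0 is 8 degrees), then the opening, from -1 (shut) to 1 (fully open). A call has 1 to 12 rows; each row shifts and turns the commanded pose from where the row before left it, along the tool's axes as they then stand; what a row does not reach is not made up. A row lasts 1/8 s, in which the tool goes at most 62.5 mm and 10.7 degrees, less where a joint would pass 70% of its speed; a pose out of reach is approached as far as the arm can. A call is refused whole if a number of a shift passes 1 or a number of a turn 1, either way. A call with a gripper value outside its range is refused whole. The fingers move at their own pace and stop on an object; "newtons" is the grip in N (left out, the last holds). Time passes only in rows, so rows that do not move let the fingers close. It gives the time, the measured TCP pose, the force, the opening and the grip force at its end, in the units of the state.
- monitor.read_state(): the state, without advancing time (a new reading comes with each control period).
- eyes.capture(name): name is "side" or "top"; returns (picture, depth): 400x640x3 uint8, red, green, blue; 400x640 float32, mm along the optical axis (not along the pixel's ray), 0 where there is no reading.
- eyes.calibration(name): a dict with "fx", "fy", "cx", "cy" (pixels), "view" (4x4, takes a point from world to camera coordinates). Camera axes: x right, y down, z forward; pixel columns grow to the right and rows downward; lengths in mm; the calibration is good to about 2 mm. A picture is of the moment at which its call begins. calibration takes no time and is no camera call.
- robot.job_done(): hands the job in; it is judged then, once.
Trained networks look in the newest picture that a camera, given by its name, has taken for a name from the list of things; names that differ only in an ending like _2 or _b are one class to them, and where a whole thing is asked for, a point or a joint stands for the part that bears it (a point fixed in the world has none). Each returns a list of dicts, best first, with "confidence" (0 to 1); they miss things now and then, are a little off and sometimes report something else, mostly with a low value. They report only what shows in the picture. A call takes as long as a camera call. They do not tell look-alikes from the thing itself.
- eyes.recognise(camera, thing): "rect" ([left, top, right, bottom] in pixels, round what is visible of it).
- eyes.spot_point(camera, thing): "point" ([column, row] in pixels: a listed point, or the origin of a listed thing).
The state is a dict: "time": time; "qpos": joint angles; "qd": joint speeds; "tau": joint torques, N m; "ee_pos": TCP position; "eef_rot": TCP orientation; "wrist_force": force on the tool from outside, world axes, zero at the start; "moment": the same for the moment, N m; "grip_width": finger opening in mm; "finger_force": force on a finger pad.
Only numpy, scipy, OpenCV 4.12 (cv2) and the standard library are available. Lean on these libraries where they do the work, as an engineer would, in place of code of your own. Each camera call takes 0.05 s, during which the arm holds its last target. There are 200 camera calls.

## Working session

There is one attempt and no reset: what is moved stays moved. The work goes in short steps, Python scripts to look and compute and a tool call to move; the robot and the scene stay as the last step left them, time stands still between calls to the robot, and variables do not carry over. Pictures are saved under pics/ and viewed, at most 10 in all, crops included, and the job is handed in when it is done.

Besides the shell and the picture viewer there is one more tool, called after "Request:" as a command line: name --argument value ..., lists and objects as JSON in quotes. arm_command: Moves the arm, as the interface text tells. Its arguments: {"type":"object","properties":{"moves":{"type":"string"},"newtons":{"type":"number"}},"required":["moves"]}

```bash
mkdir -p pics; ls
cat > h.py <<'E'
from station import monitor, eyes, robot
import numpy as np, cv2
def cap(n,f):
    p,d=eyes.capture(n); cv2.imwrite(f'pics/{f}.png',p[:,:,::-1]); np.save(f'pics/{f}.npy',d); return p,d
def world(n,u,v,z=None,d=None):
    c=eyes.calibration(n); V=np.linalg.inv(c['view'])
    r=np.array([(u-c['cx'])/c['fx'],(v-c['cy'])/c['fy'],1.]); R=V[:3,:3]@r; o=V[:3,3]
    if d is None: d=(z-o[2])/R[2]
    return o+R*d
E
python3 - <<'E'
from h import *
s=monitor.read_state(); print(s['time'],s['ee_pos'],s['eef_rot'])
for n in('top','side'):
    cap(n,n+'0'); c=eyes.calibration(n); print(n,c['fx'],c['cx'],c['cy'],np.round(c['view'],3).tolist())
    for t in('carrier','stop','blank','board'):
        print(t,[(np.round(x['point']).tolist(),round(x['confidence'],2)) for x in eyes.spot_point(n,t)])
E
```

```text
pics
0.0 [157.55729085 655.84438246 216.35337898] [[-9.72332759e-01  2.33599894e-01 -3.09718962e-04]
 [ 2.33600085e-01  9.72331379e-01 -1.63987255e-03]
 [-8.19245884e-05 -1.66685217e-03 -9.99998607e-01]]
top 459.4476100282068 320.59671714641667 192.77064389418013 [[-0.076, -0.997, 0.001, 45.015], [-0.975, 0.074, -0.211, 539.339], [0.21, -0.017, -0.978, 1342.167], [0.0, 0.0, 0.0, 1.0]]
carrier [([287.0, 263.0], 0.95), ([239.0, 274.0], 0.76), ([313.0, 188.0], 0.56)]
stop [([257.0, 174.0], 0.49)]
blank [([365.0, 150.0], 0.46)]
board [([310.0, 158.0], 0.85)]
side 443.3627756446069 327.7419046273025 202.61766204517676 [[-0.992, -0.129, 0.017, 537.113], [-0.106, 0.727, -0.678, 51.485], [0.075, -0.674, -0.735, 1250.645], [0.0, 0.0, 0.0, 1.0]]
carrier [([398.0, 242.0], 0.98), ([314.0, 204.0], 0.76), ([406.0, 292.0], 0.59)]
stop [([278.0, 250.0], 0.81)]
blank [([289.0, 159.0], 0.53)]
board [([280.0, 199.0], 0.67)]
```

View pics/top0.png

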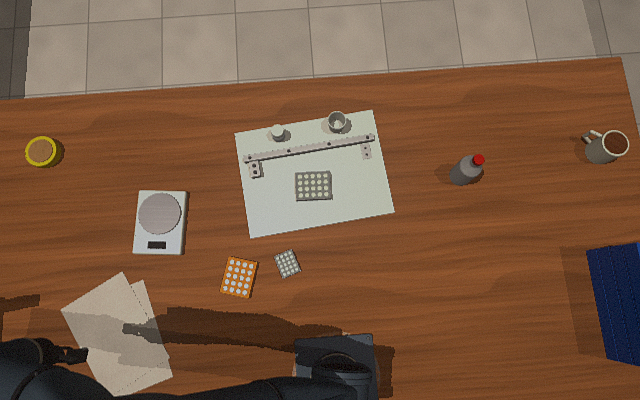

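View pics/side0.png

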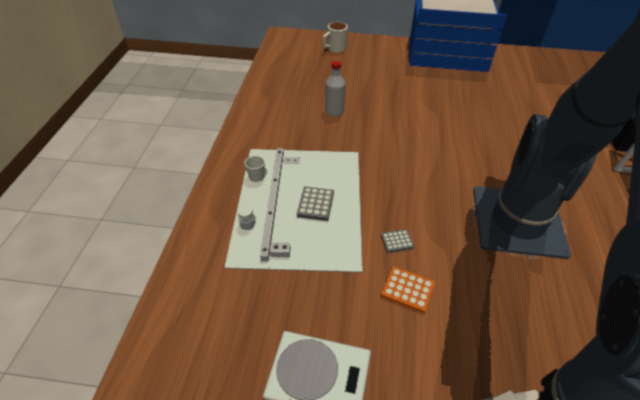

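The top view shows three look-alikes: a large grey plate on the board at (313,186), a small grey one at (287,263) and an orange one at (239,277). I choose the large grey one. The stop is the raised block on the left at (255,168). The flat blank is at (366,150).

Run:
```python
from h import *
a=cv2.imread('pics/top0.png')[100:245,228:400]; b=cv2.imread('pics/side0.png')[140:275,222:370]
a=cv2.resize(a,(688,580),interpolation=cv2.INTER_CUBIC); cv2.imwrite('pics/crop.png',a)
for n in('top','side'):
    im=cv2.imread(f'pics/{n}0.png'); D=np.load(f'pics/{n}0.npy')
    # per-pixel world
    vv,uu=np.mgrid[0:400,0:640]; c=eyes.calibration(n); V=np.linalg.inv(c['view'])
    P=np.stack([(uu-c['cx'])/c['fx']*D,(vv-c['cy'])/c['fy']*D,D],-1)@V[:3,:3].T+V[:3,3]
    np.save(f'pics/P{n}.npy',P)
    for name,(u,v) in (dict(car=(313,186),small=(287,263),stop=(255,168),blank=(366,150),board=(350,200)) if n=='top' else dict(car=(315,202),small=(398,241),stop=(281,248),blank=(291,159),board=(340,200))).items():
        print(n,name,np.round(np.median(P[v-2:v+3,u-2:u+3].reshape(-1,3),0),1))
    # board white & carrier grey fits
    w=(im.min(2)>150).astype(np.uint8); w=cv2.morphologyEx(w,cv2.MORPH_CLOSE,np.ones((3,3)))
    k,l,s,_=cv2.connectedComponentsWithStats(w)
    u,v=((350,200) if n=='top' else (340,200)); m=(l==l[v,u]); print('board px',m.sum())
    h=cv2.convexHull(np.argwhere(m)[:,::-1].astype(np.int32)); q=cv2.approxPolyDP(h,6,True)[:,0]
    print('board corners',[(x.tolist(),np.round(world(n,*x,z=6)[:2],1).tolist()) for x in q])
    # carrier: height mask by depth
    u,v=((313,186) if n=='top' else (315,202)); H=P[...,2]
    win=np.zeros(H.shape,bool); win[v-25:v+25,u-28:u+28]=1
    m=((H>14)&win).astype(np.uint8); k,l,s,_=cv2.connectedComponentsWithStats(m)
    m=l==l[v,u]; pts=P[m][:,:2].astype(np.float32); print('carrier',m.sum(),cv2.minAreaRect(pts),pts.mean(0),np.median(H[m]))
```

```text
top car [571.5  25.3  23.3]
top small [340.5 121.8  10.3]
top stop [642.2 202.9  31. ]
top blank [ 682.3 -153.6    7.7]
top board [522.3 -87.8   4.4]
board px 12871
board corners [([394, 211], [476.5, -222.0]), ([250, 237], [429.2, 231.6]), ([235, 133], [771.6, 265.3]), ([371, 110], [817.3, -183.6])]
carrier 990 ((434.4394226074219, 30.977325439453125), (109.99300384521484, 373.8361511230469), 88.19496154785156) [573.5501    26.639837] 22.551174586896536
side car [574.4  31.1  21.5]
side small [336.2 128.3   9.9]
side stop [635.7 208.8  29.5]
side blank [ 679.5 -157.     5.6]
side board [506.3  -3.1   4.9]
board px 11238
board corners [([361, 270], [426.8, 231.6]), ([226, 266], [767.1, 267.5]), ([251, 150], [814.6, -179.7]), ([357, 153], [474.8, -215.7])]
carrier 951 ((537.61376953125, 422.60540771484375), (100.80067443847656, 918.9425048828125), 5.428622722625732) [573.5941   35.52141] 21.514149864167962
```

View pics/crop.png

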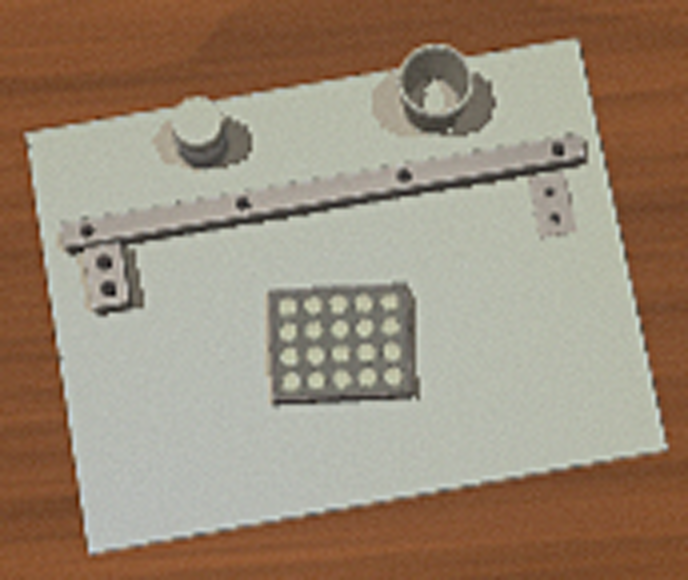

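The crop confirms the choice: a grey plate with 4x5 badges, centred on crop pixel (341,343), which is world (573,29). It is turned about 0.1 rad from the board. The board yaw is about 0.104 rad and its origin about (687,31), and the stop fits at board +180 mm. I'll turn the tool parallel to the rail and go behind the plate.

Request:
arm_command --moves "0 0 0 -0.8 0.6; 0 0 0 -0.8 0.6; 0 0 0 -0.84 0.6; -0.5 -0.6 0 0 0.6; -0.6 -0.7 0 0 0.6; -0.6 -0.7 0 0 0.6; -0.6 -0.7 0 0 0.6; -0.6 -0.7 0 0 0.6; -0.6 -0.7 0 0 0.6; -0.6 -0.7 0 0 0.6; -0.6 -0.7 0 0 0.6; -0.6 -0.7 0 0 0.6" --newtons 40

```text
time: 2.0
ee_pos: [454.8, 374.7, 217.4]
eef_rot: [[-0.995, -0.105, 0.0], [-0.105, 0.995, 0.0], [-0.0, 0.0, -1.0]]
wrist_force: [0.5, -0.1, 0.3]
grip_width: 68.2
finger_force: 0.0
```

Request:
arm_command --moves "0 -0.7 0 0 0.6; 0 -0.7 0 0 0.6; 0 -0.7 0 0 0.6; 0 -0.7 0.3 0 0.6; 0 -0.7 0.4 0 0.6; 0 -0.7 0.4 0 0.6; 0 -0.7 0.4 0 0.6; 0 -0.7 0.4 0 0.6; 0 -0.7 0.4 0 0.6; 0 -0.7 0.3 0 0.6; 0 -0.1 0.2 0 0.6; 0 0 0 0 0.6"

```text
time: 3.5
ee_pos: [490.6, 22.8, 76.8]
eef_rot: [[-0.995, -0.104, -0.001], [-0.104, 0.995, 0.0], [0.001, 0.0, -1.0]]
wrist_force: [0.0, -0.9, 1.0]
grip_width: 68.3
finger_force: 0.0
```

Run:
```python
from h import *
s=monitor.read_state(); print(s['time'],s['ee_pos'],s['wrist_force'])
cap('side','s1'); a=cv2.imread('pics/s1.png')[120:300,210:450]
cv2.imwrite('pics/s1c.png',cv2.resize(a,(800,600),interpolation=cv2.INTER_CUBIC))
```

```text
3.5 [490.60469002  22.84926651  76.81149079] [ 0.02901462 -0.86895587  0.95304717]
```

View pics/s1c.png

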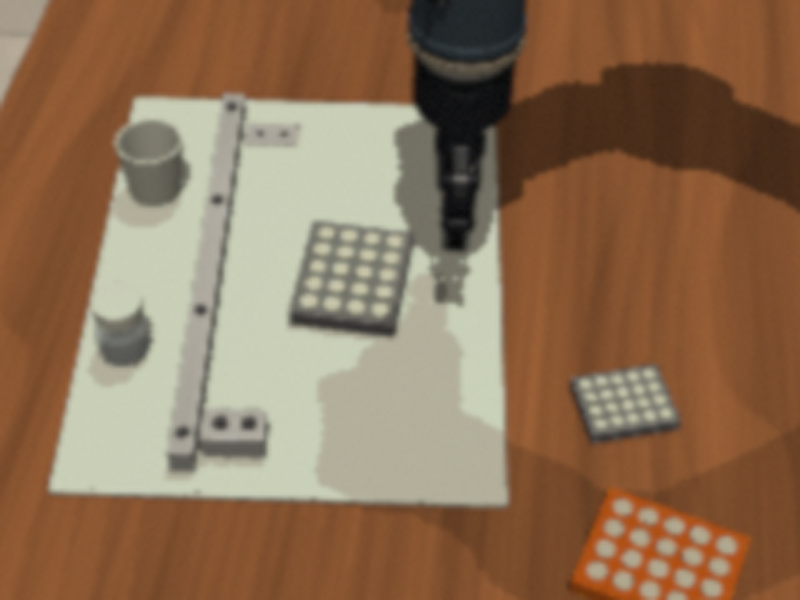

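The fingers at crop (455,240) stand clear of the plate's near side, which is at crop (405,280). Next I'll do a guarded descent.

Request:
arm_command --moves "0 0 0.4 0 0.6; 0 0 0.4 0 0.6; 0 0 0.12 0 0.6; 0 0 0.06 0 0.6; 0 0 0 0 0.6"

```text
time: 4.18
ee_pos: [491.2, 23.1, 28.7]
eef_rot: [[-0.994, -0.105, 0.001], [-0.105, 0.994, 0.0], [-0.001, 0.0, -1.0]]
wrist_force: [-0.3, -0.7, 0.1]
grip_width: 68.5
finger_force: 0.0
```

Request:
arm_command --moves "0 0 0.08 0 0.6; 0 0 0.06 0 0.6;  0 0 0 0 0.6"

```text
time: 4.55
ee_pos: [490.7, 22.7, 21.0]
eef_rot: [[-0.995, -0.105, -0.0], [-0.105, 0.995, -0.0], [0.0, -0.0, -1.0]]
wrist_force: [0.3, 0.2, -0.2]
grip_width: 68.0
finger_force: 0.0
```

Request:
arm_command --moves "0 0 0.06 0 0.6; 0 0 0 0 0.6; 0 0 0 0 0.6"

```text
time: 4.92
ee_pos: [490.8, 22.7, 18.2]
eef_rot: [[-0.995, -0.105, -0.0], [-0.105, 0.995, -0.0], [0.0, -0.0, -1.0]]
wrist_force: [-0.5, -0.0, -1.5]
grip_width: 68.7
finger_force: 0.0
```

Request:
arm_command --moves "-0.16 0 0 0 0.6; -0.16 0 0 0 0.6; -0.14 0 0 0 0.6; -0.14 0 0 0 0.6; -0.14 0 0 0 0.6; -0.14 0 0 0 0.6; -0.14 0 0 0 0.6; -0.14 0 0 0 0.6; -0.14 0 0 0 0.6; -0.14 0 0 0 0.6; -0.1 0 0 0 0.6; 0 0 0 0 0.6"

```text
time: 6.42
ee_pos: [567.8, 30.9, 18.2]
eef_rot: [[-0.994, -0.105, 0.0], [-0.105, 0.994, 0.0], [-0.0, 0.0, -1.0]]
wrist_force: [0.2, 0.1, 0.4]
grip_width: 68.5
finger_force: 0.0
```

Run:
```python
from h import *
cap('side','s2'); cap('top','t2'); a=cv2.imread('pics/s2.png')[130:280,220:390]; b=cv2.imread('pics/t2.png')[100:250,228:398]
cv2.imwrite('pics/s2c.png',cv2.resize(np.hstack([a,b]),(800,353),interpolation=cv2.INTER_CUBIC))
```

```text
(no output)
```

View pics/s2c.png

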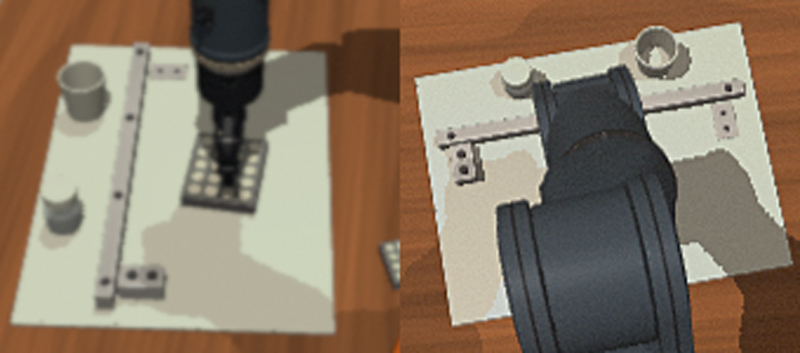

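The left part of the picture shows the plate at (225,175), hardly moved, with the fingers passed over its top. The opened fingertips stand higher than the nominal value. I'll lift, go back and descend until I feel the board.

Request:
arm_command --moves "0 0 -0.3 0 0.6; 0.3 0 -0.3 0 0.6; 0.4 0 0 0 0.6; 0.4 0 0 0 0.6; 0.4 0 0 0 0.6; 0.1 0 0 0 0.6; 0 0 0.3 0 0.6; 0 0 0.3 0 0.6; 0 0 0.06 0 0.6; 0 0 0.06 0 0.6; 0 0 0 0 0.6"

```text
time: 7.9
ee_pos: [488.2, 22.4, 12.5]
eef_rot: [[-0.995, -0.105, 0.0], [-0.105, 0.995, 0.0], [-0.0, -0.0, -1.0]]
wrist_force: [0.3, 0.1, -0.3]
grip_width: 68.1
finger_force: 0.0
```

Run:
```python
from h import *
s=monitor.read_state(); print(s['time'],s['ee_pos'],s['wrist_force'])
im,D=cap('side','s3'); c=eyes.calibration('side'); V=np.linalg.inv(c['view'])
vv,uu=np.mgrid[0:400,0:640]
P=np.stack([(uu-c['cx'])/c['fx']*D,(vv-c['cy'])/c['fy']*D,D],-1)@V[:3,:3].T+V[:3,3]
H=P[...,2]
# plate now
win=np.zeros(H.shape,bool);win[170:235,285:345]=1
hsv=cv2.cvtColor(im,cv2.COLOR_RGB2HSV)
m=win&(H>16)&(H<27)&(P[...,0]>510); print('plate',m.sum(),P[m].mean(0),cv2.minAreaRect(P[m][:,:2].astype(np.float32)))
m=(im.max(2)<60)&(P[...,0]>460)&(P[...,0]<515)&(abs(P[...,1]-22)<70)&(D>0)&(H<80)
print('finger lowest',m.sum(),np.sort(H[m])[:12], P[m][np.argsort(H[m])[:4]])
a=im[130:280,220:390,::-1]; cv2.imwrite('pics/s3c.png',cv2.resize(a,(680,600),interpolation=cv2.INTER_CUBIC))
```

```text
7.9 [488.169018    22.41550665  12.46799642] [ 0.33054395  0.05534811 -0.26576777]
plate 925 [574.38679421  30.45007981  21.48653694] ((575.1622314453125, 27.151973724365234), (113.44719696044922, 90.25502014160156), 88.70108795166016)
finger lowest 39 [30.00111708 31.50574137 34.03770589 37.55848211 41.41501773 41.54751607
 43.57577949 43.93583233 44.70310758 44.78397159 45.19663624 45.86662805] [[483.60779079  59.52282405  30.00111708]
 [486.27509297  61.26162054  31.50574137]
 [488.88243509  63.91455274  34.03770589]
 [491.81093186  63.79172132  37.55848211]]
```

View pics/s3c.png

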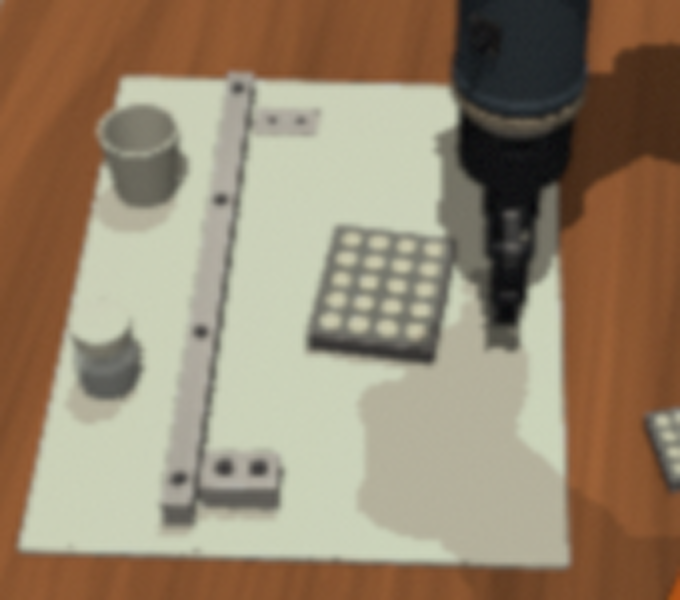

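The plate is unmoved, at crop (380,290) or world (574,30). The fingertips at crop (505,315) still show a gap to their shadow, so I go lower.

Request:
arm_command --moves "0 0 0.04 0 0.6; 0 0 0.04 0 0.6; 0 0 0.04 0 0.6; 0 0 0 0 0.6"

```text
time: 8.45
ee_pos: [487.7, 22.4, 6.0]
eef_rot: [[-0.995, -0.105, -0.0], [-0.105, 0.995, -0.0], [0.0, -0.0, -1.0]]
wrist_force: [-0.1, -0.6, 0.8]
grip_width: 68.4
finger_force: 0.0
```

Request:
arm_command --moves "0 0 0.04 0 0.6; 0 0 0.04 0 0.6; 0 0 0 0 0.6"

```text
time: 8.82
ee_pos: [487.7, 22.4, 2.0]
eef_rot: [[-0.995, -0.105, -0.0], [-0.105, 0.995, -0.0], [0.0, -0.0, -1.0]]
wrist_force: [-1.3, -0.4, -0.3]
grip_width: 68.2
finger_force: 0.0
```

Request:
arm_command --moves "0 0 -0.06 0 0.6; -0.2 0 0 0 0.6; -0.15 0 0 0 0.6; -0.12 0 0 0 0.6; -0.12 0 0 0 0.6; -0.12 0 0 0 0.6; -0.12 0 0 0 0.6; -0.12 0 0 0 0.6; -0.12 0 0 0 0.6; -0.12 0 0 0 0.6; -0.12 0 0 0 0.6; 0 0 0 0 0.6"

```text
time: 10.32
ee_pos: [553.5, 29.3, 5.2]
eef_rot: [[-0.995, -0.105, 0.0], [-0.105, 0.995, 0.0], [-0.0, 0.0, -1.0]]
wrist_force: [0.4, 0.7, -0.1]
grip_width: 68.5
finger_force: 0.0
```

```bash
cat >> h.py <<'E'
def plate(f):
    im,D=cap('side',f); c=eyes.calibration('side'); V=np.linalg.inv(c['view']); vv,uu=np.mgrid[0:400,0:640]
    P=np.stack([(uu-c['cx'])/c['fx']*D,(vv-c['cy'])/c['fy']*D,D],-1)@V[:3,:3].T+V[:3,3]
    a,b=np.cos(.1045),np.sin(.1045); Q=P-[686.9,31,0]; X=a*Q[...,0]+b*Q[...,1]; Y=-b*Q[...,0]+a*Q[...,1]; H=P[...,2]
    m=(H>15)&(H<27)&(X>-185)&(X<-3)&(abs(Y)<162)&((im.max(2)<115)|(im.min(2)>120))
    k,l,s,_=cv2.connectedComponentsWithStats(m.astype(np.uint8)); i=1+np.argmax(s[1:,4]); m=l==i
    q=np.c_[X[m],Y[m]].astype(np.float32); print('plate board',m.sum(),cv2.minAreaRect(q),np.percentile(q,[3,97],0).round(1).tolist())
    s=monitor.read_state(); e=s['ee_pos']-[686.9,31,0]; w=s['wrist_force']
    print('t',s['time'],'tcp board',np.round([a*e[0]+b*e[1],-b*e[0]+a*e[1],e[2]],1),'F',np.round(w,1))
    return im
E
python3 -c "
from h import *
plate('s4')"
```

```text
plate board 552 ((-111.76005554199219, 8.088066101074219), (114.20262145996094, 90.4216537475586), 82.71573638916016) [[-156.9, -44.1], [-67.5, 64.0]]
t 10.375 tcp board [-133.3   12.3    5.2] F [-0.1 -0.5  0. ]
```

Run:
```python
import cv2
a=cv2.imread('pics/s4.png')[150:240,270:390]; cv2.imwrite('pics/s4c.png',cv2.resize(a,(800,600),interpolation=cv2.INTER_CUBIC))
```

```text
(no output)
```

View pics/s4c.png

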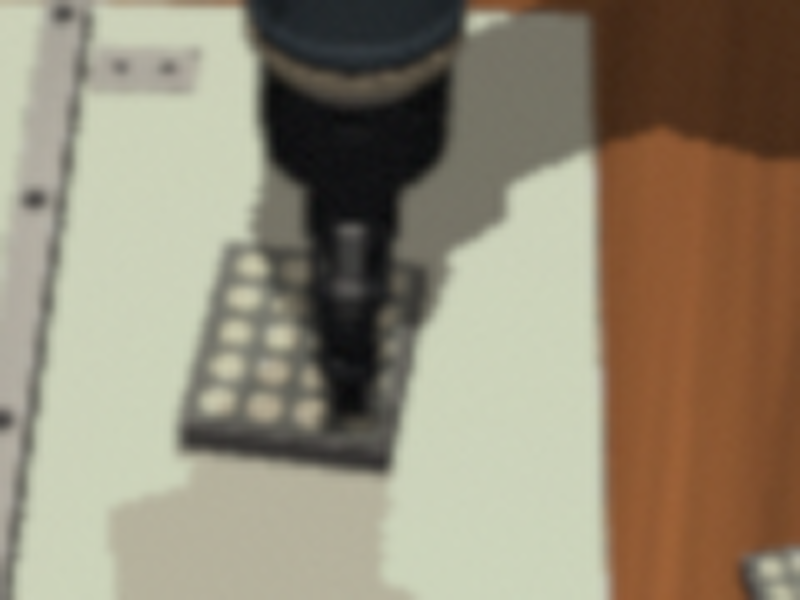

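The picture shows the fingers, tip at (350,410), again just above the plate. The real tips stand about 20 mm above what the numbers suggest. I'll go back and descend until the force shows board contact.

Request:
arm_command --moves "0 0 -0.3 0 0.6; 0.4 0 0 0 0.6; 0.4 0 0 0 0.6; 0.4 0 0 0 0.6; 0.14 0 0.2 0 0.6; 0 0 0.2 0 0.6; 0 0 0.04 0 0.6; 0 0 0.04 0 0.6; 0 0 0.04 0 0.6; 0 0 0 0 0.6"

```text
time: 11.62
ee_pos: [486.5, 22.3, -5.9]
eef_rot: [[-0.995, -0.105, -0.0], [-0.105, 0.995, -0.0], [0.0, -0.0, -1.0]]
wrist_force: [0.6, 0.0, 0.4]
grip_width: 68.2
finger_force: 0.0
```

```bash
python3 -c "
from h import *
im=plate('s5'); a=im[150:240,270:390,::-1]; cv2.imwrite('pics/s5c.png',cv2.resize(a,(800,600),interpolation=cv2.INTER_CUBIC))
s=monitor.read_state(); print(s['ee_pos'],s['qpos'])"
```

```text
plate board 700 ((-111.86102294921875, 7.9505462646484375), (116.87317657470703, 90.40352630615234), 82.72113037109375) [[-154.6, -44.8], [-69.1, 62.9]]
t 11.675 tcp board [-200.2   12.2   -5.8] F [-0.7  0.1 -0.9]
[486.48027178  22.23787614  -5.78047303] [-0.13934578  0.64113544 -0.00403046  2.15241248  0.00718971  0.34798521
  1.52632127]
```

View pics/s5c.png

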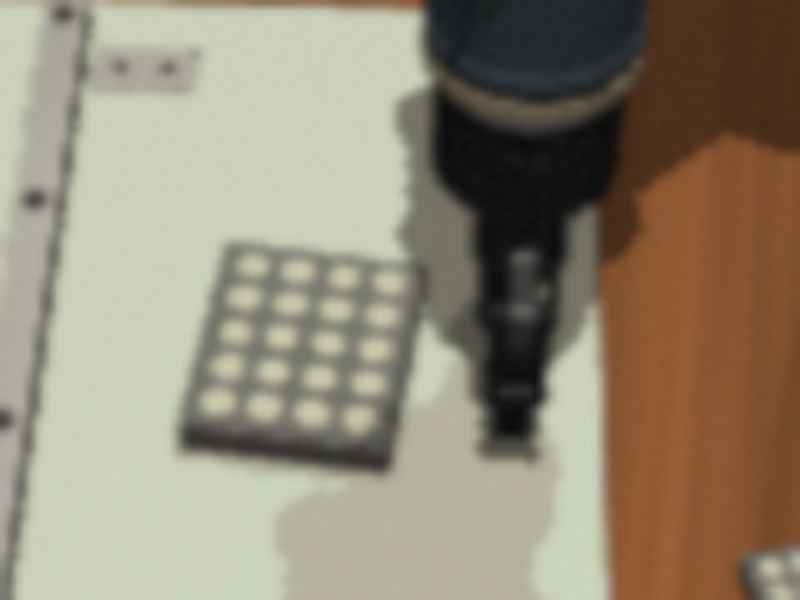

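Now the fingertip at (510,435) is nearly on its shadow, clearly below the plate's top. I'll go 4 mm lower, then push and watch the force.

Request:
arm_command --moves "0 0 0.04 0 0.6; 0 0 0.04 0 0.6; 0 0 0 0 0.6; -0.15 0 0 0 0.6; -0.15 0 0 0 0.6; -0.12 0 0 0 0.6; -0.1 0 0 0 0.6; -0.1 0 0 0 0.6; -0.1 0 0 0 0.6; -0.1 0 0 0 0.6; -0.1 0 0 0 0.6"

```text
time: 13.05
ee_pos: [532.5, 27.2, -9.8]
eef_rot: [[-0.994, -0.105, 0.0], [-0.105, 0.994, 0.0], [-0.0, 0.0, -1.0]]
wrist_force: [-2.8, -0.6, 0.8]
grip_width: 68.3
finger_force: 1.1
```

```bash
python3 -c "
from h import *
plate('s6')"
```

```text
plate board 678 ((-108.6112060546875, 13.527885437011719), (116.43905639648438, 111.66644287109375), 88.75628662109375) [[-141.6, -39.2], [-59.4, 67.9]]
t 13.1 tcp board [-153.1   12.5   -9.8] F [ 0.8 -0.3 -1.4]
```

Now it pushes. Continue towards the rail, slowing down.

Request:
arm_command --moves "-0.1 0 0 0 0.6; -0.1 0 0 0 0.6; -0.1 0 0 0 0.6; -0.1 0 0 0 0.6; -0.1 0 0 0 0.6; -0.1 0 0 0 0.6; -0.1 0 0 0 0.6; -0.1 0 0 0 0.6; -0.06 0 0 0 0.6; -0.04 0 0 0 0.6; 0 0 0 0 0.6"

```text
time: 14.48
ee_pos: [577.1, 31.8, -9.8]
eef_rot: [[-0.995, -0.105, 0.0], [-0.105, 0.995, 0.0], [-0.0, -0.0, -1.0]]
wrist_force: [-1.1, -0.1, 1.3]
grip_width: 68.5
finger_force: 0.8
```

```bash
python3 -c "
from h import *
plate('s7')"
```

```text
plate board 664 ((-62.950111389160156, 13.441276550292969), (111.58646392822266, 114.63923645019531), 0.6875799894332886) [[-97.4, -37.8], [-10.6, 68.0]]
t 14.525 tcp board [-109.1   12.2   -9.8] F [-1.  -0.4  0. ]
```

Request:
arm_command --moves "-0.03 0 0 0 0.6; -0.03 0 0 0 0.6; -0.03 0 0 0 0.6; -0.03 0 0 0 0.6; -0.02 0 0 0 0.6; 0 0 0 0 0.6"

```text
time: 15.28
ee_pos: [584.0, 32.5, -9.8]
eef_rot: [[-0.995, -0.105, 0.0], [-0.105, 0.995, 0.0], [-0.0, -0.0, -1.0]]
wrist_force: [-2.4, -0.3, -0.2]
grip_width: 68.8
finger_force: 0.8
```

Request:
arm_command --moves "-0.03 0 0 0 0.6; -0.02 0 0 0 0.6; 0 0 0 0 0.6"

```text
time: 15.65
ee_pos: [585.1, 32.6, -9.9]
eef_rot: [[-0.995, -0.105, -0.002], [-0.105, 0.995, -0.0], [0.002, -0.0, -1.0]]
wrist_force: [-6.7, -0.2, 5.0]
grip_width: 68.3
finger_force: 3.2
```

Rail contact is at TCP board x = -101, as predicted. Press a little more to square it up, then back off and look.

Request:
arm_command --moves "-0.04 0 0 0 0.6; -0.03 0 0 0 0.6; 0 0 0 0 0.6; 0 0 0 0 0.6"

```text
time: 16.15
ee_pos: [585.0, 32.6, -10.1]
eef_rot: [[-0.994, -0.105, -0.008], [-0.105, 0.995, -0.001], [0.009, -0.0, -1.0]]
wrist_force: [-16.5, -1.5, 13.1]
grip_width: 68.6
finger_force: 8.4
```

Request:
arm_command --moves "0.15 0 0 0 0.6; 0.4 0 0 0 0.6; 0.2 0 -0.6 0 0.6; 0 0 -0.6 0 0.6; 0 -0.5 0 -1 0.1; 0.1 -0.6 0 -1 0.1; 0 -0.6 0 -1 0.1; 0 -0.6 0 -1 0.1; 0 0 0 -1 0.1; 0 0 0 -1 0.1; 0 0 0 -1 0.1; 0 0 0 -1 0.1"

```text
time: 17.65
ee_pos: [584.8, -79.8, 50.4]
eef_rot: [[-0.338, -0.941, 0.002], [-0.941, 0.338, 0.0], [-0.001, -0.002, -1.0]]
wrist_force: [-0.2, 0.9, 0.5]
grip_width: 46.8
finger_force: 0.0
```

```bash
python3 -c "
from h import *
plate('s8'); s=monitor.read_state(); print(s['eef_rot'],s['grip_width'],s['qpos'])"
```

```text
plate board 631 ((-46.11980438232422, 12.63766860961914), (86.33895111083984, 116.50346374511719), 0.14460282027721405) [[-87.8, -36.9], [-6.2, 67.8]]
t 17.7 tcp board [-113.2  -99.8   50.4] F [0.7 0.3 0. ]
[[-3.31844813e-01 -9.43331901e-01  1.98591073e-03]
 [-9.43333814e-01  3.31845309e-01 -8.38873978e-05]
 [-5.79881503e-04 -1.90121434e-03 -9.99998025e-01]] 47.191469194277886 [ 0.27769816  0.65651633 -0.34673004  1.84333854  0.329492    0.69618594
  2.54609192]
```

The plate is flush against the rail, with yaw about 0 and centre at board (-46,13). Next is the push along the rail. Joint 7 limits the turn this way, so I'll turn the other way.

Request:
arm_command --moves "0 0 0 1 0.1; 0 0 0 1 0.1; 0 0 0 1 0.1; 0 0 0 1 0.1; 0 0 0 1 0.1; 0 0 0 1 0.1; 0 0 0 1 0.1; 0 0 0 1 0.1; 0 0 0 1 0.1; 0 0 0 1 0.1; 0 0 0 1 0.1; 0 0 0 1 0.1"

```text
time: 19.2
ee_pos: [584.8, -79.8, 50.5]
eef_rot: [[-0.896, 0.444, 0.002], [0.444, 0.896, -0.0], [-0.002, 0.001, -1.0]]
wrist_force: [-0.5, 0.9, -0.6]
grip_width: 46.8
finger_force: 0.0
```

Request:
arm_command --moves "0 0 0 1 0.1; 0 0 0 1 0.1; 0 0 0 1 0.1; 0 0 0 1 0.1; 0 0 0 1 0.1; 0 0 0 1 0.1; 0 0 0 1 0.1; 0 0 0 0.3 0.1; 0 0 0 0 0.1"

```text
time: 20.32
ee_pos: [584.2, -79.7, 50.3]
eef_rot: [[-0.099, 0.995, 0.001], [0.995, 0.099, -0.0], [-0.0, 0.001, -1.0]]
wrist_force: [-0.1, -0.0, 0.2]
grip_width: 47.4
finger_force: 0.0
```

Request:
arm_command --moves "0 0.4 0 -0.03 0.1; 0 0.4 0 0 0.1; 0 0.43 0 0 0.1; 0 0 0.4 0 0.1; 0 0 0.4 0 0.1; 0 0 0.1 0 0.1; 0 0 0 0 0.1; 0 0 0.04 0 0.1; 0 0 0 0 0.1"

```text
time: 21.45
ee_pos: [645.2, -73.6, 3.6]
eef_rot: [[-0.102, 0.995, 0.001], [0.995, 0.102, -0.0], [-0.0, 0.001, -1.0]]
wrist_force: [0.8, 0.9, 0.0]
grip_width: 47.1
finger_force: 0.0
```

Request:
arm_command --moves "0 0 0.04 0 0.1; 0 0 0 0 0.1"

```text
time: 21.7
ee_pos: [645.0, -73.5, 1.2]
eef_rot: [[-0.102, 0.995, 0.0], [0.995, 0.102, 0.0], [0.0, 0.0, -1.0]]
wrist_force: [0.8, 0.1, -0.1]
grip_width: 47.2
finger_force: 0.0
```

Request:
arm_command --moves "0 0 0.04 0 0.1; 0 0 0.04 0 0.1; 0 0 0 0 0.1; 0 0 0 0 0.1"

```text
time: 22.2
ee_pos: [645.0, -73.6, -2.8]
eef_rot: [[-0.102, 0.995, -0.0], [0.995, 0.102, -0.0], [-0.0, -0.0, -1.0]]
wrist_force: [-0.2, 0.0, 0.2]
grip_width: 47.3
finger_force: 0.0
```

```bash
python3 -c "
from h import *
im=plate('s9'); a=im[140:240,250:383,::-1]; cv2.imwrite('pics/s9c.png',cv2.resize(a,(798,600),interpolation=cv2.INTER_CUBIC))"
```

```text
plate board 586 ((-46.64830017089844, 13.983829498291016), (115.71725463867188, 86.28011322021484), 89.586181640625) [[-86.7, -34.3], [-4.8, 68.0]]
t 22.25 tcp board [-52.6 -99.7  -2.8] F [ 0.2 -0.3  0.6]
```

View pics/s9c.png

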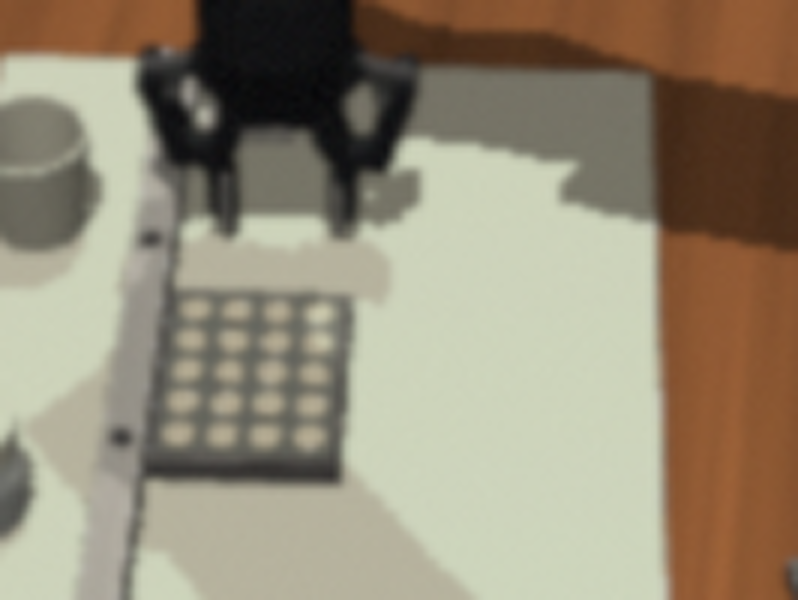

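The plate at (250,385) is flush with the rail. The fingers at (225,235) and (345,235) are clear of it, but the outer knuckle at (145,70) hangs over the rail towards the cup. I'll narrow the opening, shift away from the rail and check cup and jar clearance.

Request:
arm_command --moves "0 -0.1 -0.1 -0.03 -0.3; 0 0 0 0 -0.3; 0 0 0 0 -0.3; 0 0 0 0 -0.3; 0 0 0.04 0 -0.3; 0 0 0 0 -0.3"

```text
time: 23.0
ee_pos: [639.9, -74.0, -0.1]
eef_rot: [[-0.106, 0.994, -0.0], [0.994, 0.106, -0.0], [0.0, -0.0, -1.0]]
wrist_force: [0.0, 0.7, 0.0]
grip_width: 29.9
finger_force: 0.0
```

Run:
```python
from h import *
plate('s10'); print(monitor.read_state()['grip_width'])
im=cv2.imread('pics/s10.png'); D=np.load('pics/s10.npy'); c=eyes.calibration('side'); V=np.linalg.inv(c['view']); vv,uu=np.mgrid[0:400,0:640]
P=np.stack([(uu-c['cx'])/c['fx']*D,(vv-c['cy'])/c['fy']*D,D],-1)@V[:3,:3].T+V[:3,3]
a,b=np.cos(.1045),np.sin(.1045); Q=P-[686.9,31,0]; X=a*Q[...,0]+b*Q[...,1]; Y=-b*Q[...,0]+a*Q[...,1]; H=P[...,2]
m=(X>10)&(X<105)&(abs(Y)<200)&(H>40)&(H<75)
k,l,s,_=cv2.connectedComponentsWithStats(m.astype(np.uint8))
for i in range(1,k):
    if s[i,4]>30: n=l==i; print(s[i,4],'x',X[n].min(),X[n].max(),'y',Y[n].min(),Y[n].max(),'brightness',im[n].mean())
m=(im.max(2)<60)&(abs(Y+100)<60)&(X>-130)&(X<40)&(H<90)&(H>10); 
for lo in (10,20,30,40,60): 
    n=m&(H>=lo)&(H<lo+(10 if lo<40 else 20)); print(lo,n.sum(),(np.percentile(X[n],[2,98]),np.percentile(Y[n],[2,98])) if n.sum()>3 else '')
```

```text
plate board 594 ((-46.26430892944336, 14.905418395996094), (111.96260070800781, 86.30506896972656), 89.9493408203125) [[-86.6, -33.8], [-4.7, 68.2]]
t 23.05 tcp board [-57.7 -99.6  -0. ] F [ 0.3 -0.8 -0.6]
29.84768519366721
270 x 43.503042719395765 102.04131988614616 y -135.26832486330025 -70.66627733370169 brightness 118.70246913580247
219 x 52.589494376478264 91.35877974992397 y 67.13834776987589 111.03090417030366 brightness 163.3668188736682
10 0 
20 4 (array([-83.46984127, -35.2648047 ]), array([-96.25190095, -90.18979696]))
30 10 (array([-82.82134601, -32.76415794]), array([-94.71388415, -88.75072996]))
40 36 (array([-86.59319041, -24.07616302]), array([-102.71948445,  -86.19948152]))
60 126 (array([-103.17860188,   -9.68393233]), array([-109.40109141,  -83.77354174]))
```

Request:
arm_command --moves "0 0 0.04 0 -0.3; 0 0 0 0 -0.3; 0 0 0.04 0 -0.3; 0 0 0 0 -0.3"

```text
time: 23.55
ee_pos: [639.9, -74.1, -4.0]
eef_rot: [[-0.106, 0.994, -0.0], [0.994, 0.106, -0.0], [0.0, -0.0, -1.0]]
wrist_force: [0.3, -0.1, -0.9]
grip_width: 30.0
finger_force: 0.0
```

Request:
arm_command --moves "0.2 0 0 0 -0.3; 0.2 0 0 0 -0.3; 0.2 0 0 0 -0.3; 0.15 0 0 0 -0.3; 0.1 0 0 0 -0.3; 0.1 0 0 0 -0.3; 0.1 0 0 0 -0.3; 0.1 0 0 0 -0.3; 0.1 0 0 0 -0.3; 0.1 0 0 0 -0.3"

```text
time: 24.8
ee_pos: [632.9, -6.8, -3.8]
eef_rot: [[-0.106, 0.994, 0.0], [0.994, 0.106, -0.0], [-0.0, 0.0, -1.0]]
wrist_force: [-0.6, -1.9, -0.3]
grip_width: 29.9
finger_force: 1.0
```

```bash
python3 -c "
from h import *
plate('s11')"
```

```text
plate board 650 ((-46.30471420288086, 32.29888916015625), (86.43660736083984, 119.98577880859375), 0.055213674902915955) [[-87.2, -20.9], [-4.9, 89.1]]
t 24.85 tcp board [-57.7 -31.1  -3.8] F [-0.1 -2.7  1.3]
```

Request:
arm_command --moves "0.12 0 0 0 -0.3; 0.12 0 0 0 -0.3; 0.12 0 0 0 -0.3; 0.12 0 0 0 -0.3; 0.12 0 0 0 -0.3; 0.12 0 0 0 -0.3; 0.12 0 0 0 -0.3; 0.12 0 0 0 -0.3; 0.12 0 0 0 -0.3; 0.1 0 0 0 -0.3; 0.06 0 0 0 -0.3; 0 0 0 0 -0.3"

```text
time: 26.35
ee_pos: [626.1, 55.4, -3.9]
eef_rot: [[-0.107, 0.994, -0.0], [0.994, 0.107, 0.001], [0.001, -0.0, -1.0]]
wrist_force: [-0.1, -0.8, 0.7]
grip_width: 30.1
finger_force: 0.2
```

```bash
python3 -c "
from h import *
plate('s12')"
```

```text
plate board 713 ((-46.22190475463867, 89.00823974609375), (131.92088317871094, 86.20377349853516), 89.92330932617188) [[-87.5, 40.0], [-4.9, 151.8]]
t 26.4 tcp board [-58.   30.6  -3.9] F [ 1.1  0.  -0.1]
```

Request:
arm_command --moves "0.06 0 0 0 -0.3; 0.06 0 0 0 -0.3; 0.04 0 0 0 -0.3; 0.03 0 0 0 -0.3; 0.03 0 0 0 -0.3; 0 0 0 0 -0.3"

```text
time: 27.15
ee_pos: [625.0, 66.1, -3.8]
eef_rot: [[-0.106, 0.994, -0.0], [0.994, 0.106, 0.0], [0.0, -0.0, -1.0]]
wrist_force: [0.1, -0.7, 0.5]
grip_width: 29.8
finger_force: 0.0
```

Request:
arm_command --moves "0.03 0 0 0 -0.3; 0.03 0 0 0 -0.3; 0 0 0 0 -0.3"

```text
time: 27.52
ee_pos: [624.8, 67.2, -3.7]
eef_rot: [[-0.105, 0.994, 0.0], [0.994, 0.105, -0.002], [-0.002, 0.0, -1.0]]
wrist_force: [-0.8, -4.6, -0.8]
grip_width: 29.7
finger_force: 2.5
```

Request:
arm_command --moves "0.04 0 0 0 -0.3; 0.03 0 0 0 -0.3; 0 0 0 0 -0.3; 0 0 0 0 -0.3"

```text
time: 28.02
ee_pos: [624.6, 67.3, -3.7]
eef_rot: [[-0.103, 0.995, 0.001], [0.995, 0.103, -0.005], [-0.005, 0.0, -1.0]]
wrist_force: [-0.0, -13.2, -1.1]
grip_width: 30.1
finger_force: 6.8
```

Firm against the stop. Back off, lift and look.

Request:
arm_command --moves "-0.15 0 0 0 -0.3; -0.4 0 0 0 -0.3; -0.4 0 0 0 -0.3; -0.4 0 -0.4 0 -0.3; -0.4 -0.3 -0.6 0 -0.3; -0.5 -0.6 -0.6 0 -0.3; -0.5 -0.6 -0.3 0 -0.3; 0 -0.5 0 0 -0.3; 0 0 0 0 -0.3; 0 0 0 0 -0.3"

```text
time: 29.28
ee_pos: [540.3, -75.6, 91.4]
eef_rot: [[-0.106, 0.994, 0.001], [0.994, 0.106, 0.0], [0.0, 0.001, -1.0]]
wrist_force: [-0.4, -0.1, -0.5]
grip_width: 30.1
finger_force: 0.0
```

Run:
```python
from h import *
im=plate('s13'); t,D=cap('top','t13')
a=cv2.resize(im[180:270,255:345,::-1],(400,400),interpolation=cv2.INTER_CUBIC); b=cv2.resize(t[125:215,235:325,::-1],(400,400),interpolation=cv2.INTER_CUBIC)
cv2.imwrite('pics/f.png',np.hstack([a,b]))
```

```text
plate board 683 ((-46.57965850830078, 105.5953369140625), (112.3281021118164, 86.50304412841797), 89.96800231933594) [[-88.1, 57.0], [-5.2, 159.3]]
t 29.325 tcp board [-156.7  -90.5   91.2] F [-1.   0.5  0. ]
```

View pics/f.png

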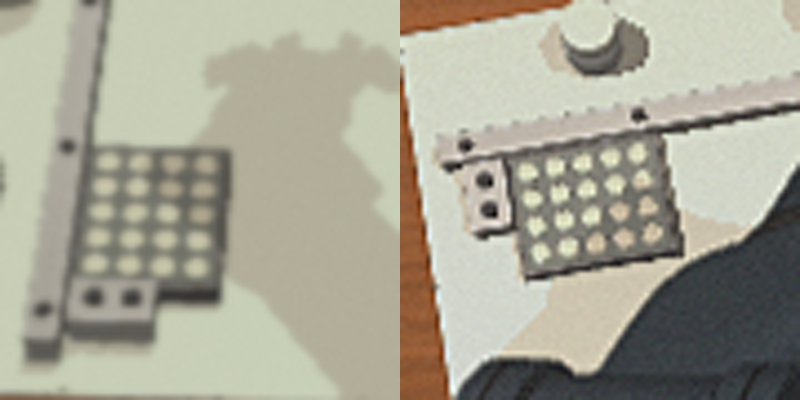

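Both views show the plate seated in the corner, with its long side on the rail and its short side on the stop. It is square to within 0.1° and the fingers are clear.

```bash
python3 -c "
from h import *
print(robot.job_done())"
```

```text
the job is handed in; nothing more can be done
None
```

The carrier plate is flush against the rail and up against the left-hand end stop, square to within measurement error, with the arm clear, and I handed the job in at about 29 s; the hand-in returned no verdict.

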